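# Load the doublet bonding press and hold it level

### The arm

A 6-joint arm with a two-finger parallel gripper is mounted at the origin on the work surface. World frame = base frame: x ahead of the robot, y to its left, z up, the work surface at z = 0. Lengths are in m, angles in rad, forces in N, time in s.
With the tool pointing down it reaches from about 0.4 to 0.825 m from the base axis. Payload 7 kg.
Tool frame: the origin (TCP) lies on the mounting face of the last link; the fingertips stand 178 mm ahead of it and the grasp point (between the pads) lies 159 mm ahead of it; z points along the fingers, y is the direction in which the jaws open and shut (so a half turn about z gives the same grasp; the last joint's range is limited). The gripper opens to 88 mm and grips with 3 to 60 N. Pads are 19 mm wide; open, the fingers measure 130 mm over their backs; the gripper's body (78 mm by 193 mm) begins 47 mm behind the grasp point.
Start: joints at [1.398, 0.359, 0.012, 0, -1.224, -0.288], TCP at [0.3, 0.605, 0.405] pointing down, gripper open.
Joint ranges: [-3.07, 3.07], [-1.43, 2.12], [-1.02, 1.25], [-3.03, 1.67], [-3.05, -0], [-3.03, 3.03]. Speed limits (rad/s): [2.39, 2.39, 3.01, 3.14, 3.14, 3.14].

### API

Orientations are given as [roll, pitch, yaw] about the fixed x, y, z axes, in that order (R = Rz(yaw) Ry(pitch) Rx(roll)).
In Python, from station import * gives the robot as it stands.
- The arm moves only by the tool arm_command, never from a script. Its argument "targets" is a list of rows, each a list of 3 entries, a list of its own where there are three numbers: the turn, a rotation vector about the world's x, y, z in rad, then the shift along the world's x, y, z in mm, then the closure, from 0 (fully open) to 1 (shut). In form: [[[wx, wy, wz], [tx, ty, tz], fingers], ...]. A call has 1 to 8 rows; each row shifts and turns the commanded pose from where the row before left it; what a row does not reach is not made up. A row lasts 1/10 s, in which the tool goes at most 50 mm and 8.59 degrees, less where a joint would pass 70% of its speed; a pose out of reach is approached as far as the arm can. A call with a gripper value outside its range is refused whole. The fingers move at their own pace and stop on an object; "squeeze" is the grip in N (left out, the last holds). Time passes only in rows, so rows that do not move let the fingers close. It gives the time, the measured TCP pose, the force and the opening at its end, in the units of the state.
- get_state(): the state, without advancing time (a new reading comes with each control period).
- grab_frame(name): name is "side" or "top"; returns (picture, depth): 400x640x3 uint8, red, green, blue; 400x640 float32, m along the optical axis (not along the pixel's ray), 0 where there is no reading.
- camera_params(name): a dict with "mtx" (3x3 intrinsics, pixels), "k1" (the pictures are not rectified: a ray, as slopes to the right and down, at radius r is drawn at 1 + k1 r^2 times it, then the intrinsics apply), "eye" and "orientation" of the camera in the world. Camera axes: x right, y down, z forward; pixel columns grow to the right and rows downward; lengths in m; the calibration is good to about 2 mm. A picture is of the moment at which its call begins. camera_params takes no time and is no camera call.
- job_done(): hands the job in, once; it reports no verdict.
The state is a dict: "t": time; "q": joint angles; "qd": joint speeds; "joint_efforts": joint torques, N m; "eef_pos": TCP position; "ee_rot": TCP orientation; "force": force on the tool from outside, world axes, zero at the start; "moment": the same for the moment, N m; "width": finger opening in m.
Only numpy, scipy, OpenCV 4.12 (cv2) and the standard library are available. Lean on these libraries where they do the work, as an engineer would, in place of code of your own. Each camera call takes 0.05 s, during which the arm holds its last target.

### The job

On the sorting mat lie two round, slightly domed stones: set them one at a time into the two pockets of the bonding press, domed side up and flat on the pocket floor. Then bring the press handle down until the press arms are level, so that both sprung feet bear on the stones, and finish still holding the handle there against its return spring while the bond takes: do not let it go. Leave the other stones and things on the bench where they are.

Things in the scene. Friction and masses are not known exactly. Their poses are not given: they have to be found in the camera images.
- press: Hinged-arm bonding press, fixed: grey base 270 x 206 x 12 mm, x -100 to +170 mm. Origin: bench height, below the nest's middle; -x points to its handle end (roughly to the robot), +y to the left as the robot sees it, z up. Nest: aluminium block 68 (x) x 140 (y) mm, top 30 mm up, with two round pockets. Bearing lugs at x 125, y +/-90, 107 mm high.
- hinge_pin (a point): Middle of the hinge pin, which runs along the press's y: 125 mm to its +x, 80 mm above the bench. On it turns a yoke: two flat side bars at y +/-73 mm (8 mm thick, 20 mm deep), a cross beam with the two sprung feet 125 mm from the pin, and a round grip joining the free ends 200 mm from it. Arm up, the feet's ends stand 29 mm to the pin's -x side, 137 mm above it.
- press_arm (a joint): Angle of the yoke (rad). 0 = open, sprung there: arms up, 100 degrees above level, leaning away from the robot. Grows as the grip swings over towards -x and down; 1.745 = level, 1.835 = stop; let go, it springs open. Feet meet seated stones at about 1.67. Force at the grip, square to the arms: 1 N at first, 2.5 N before the feet meet, 11 N at level, then 4 N per 10 mm more.
- grip_centre (a point): Middle of the black grip: sleeve 22 mm in diameter, 120 mm long, along the press's y, turning freely on its axis, so a hand can pinch it from above and keep its direction. It swings at 200 mm radius about the pin: open, 277 mm above the bench and 35 mm to the pin's +x side; level, 80 mm above the bench, 200 mm to its -x side. Nothing else within 50 mm of its middle.
- pocket_l (a point): Centre of the mouth of the left (+y) pocket, at the nest's top face, 30 mm above the bench, z up. Round blind pocket, 40 mm in diameter, 5 mm deep, floor lined black; the two pocket centres are 70 mm apart.
- pocket_r (a point): The same for the right (-y) pocket.
- foot_l: Left sprung foot of the press: rubber tip, 17 mm in diameter, that comes down on the middle of the left pocket's stone. Origin: centre of the tip's underside, z along its stem (up when the arm is level). It gives up to 16 mm along its stem, with 2 N at first and 0.5 N per mm more; with the arm level it is pushed in about 9 mm by a seated stone (about 6.5 N).
- foot_r: Right sprung foot, the same, over the right pocket.
- mat: Pale grey rubber sorting mat 220 x 220 x 3 mm, fixed to the bench, origin at the centre of its underside. Four cut brown stones lie on it in a 2 x 2 pattern, about 104 mm apart, in any order.
- stone_a: Round buff-top stone, brown: 36 mm in diameter, 14 mm high, straight wall up to 10 mm and a shallow dome above. Origin: centre of its flat underside; z up through the dome. About 35 g. It lies dome up on the mat; the mat's top is 3 mm above the bench.
- stone_b: The second round stone, the same in every way; either may go in either pocket.
- oval_blank: Bystander: flat oval stone 56 x 30 x 8 mm on the mat.
- square_blank: Bystander: square stone 38 x 38 x 10 mm on the mat.
- rough_stone: Bystander: fist-sized lump of rough brown stone, about 110 mm across, 58 mm high.
- brush: Bystander: brush 190 mm long lying on the bench.
- polish_jar: Bystander: jar 60 mm in diameter, 65 mm high.
- core_bit: Bystander: steel tube 38 mm in diameter, 60 mm high, standing.
- dop_stick: Bystander: wooden stick with a brass cup, 120 mm long, lying.

How it is judged:
On the way, in this order (a step that is already met when the one before it is completed fails the run):
1. the first round stone lies flat in a pocket, let go ((((horizontal distance between stone_a and pocket_l below 0.004 m and z of stone_a in the frame of pocket_l between -0.0075 and -0.0035 m and angle between stone_a's own z axis and vertical below 0.1 rad) and contact force between stone_a and the fingers below 0.05 N) or ((horizontal distance between stone_a and pocket_r below 0.004 m and z of stone_a in the frame of pocket_r between -0.0075 and -0.0035 m and angle between stone_a's own z axis and vertical below 0.1 rad) and contact force between stone_a and the fingers below 0.05 N) or ((horizontal distance between stone_b and pocket_l below 0.004 m and z of stone_b in the frame of pocket_l between -0.0075 and -0.0035 m and angle between stone_b's own z axis and vertical below 0.1 rad) and contact force between stone_b and the fingers below 0.05 N) or ((horizontal distance between stone_b and pocket_r below 0.004 m and z of stone_b in the frame of pocket_r between -0.0075 and -0.0035 m and angle between stone_b's own z axis and vertical below 0.1 rad) and contact force between stone_b and the fingers below 0.05 N))), for 0.2 s.
2. both round stones lie flat in the pockets, let go ((((horizontal distance between stone_a and pocket_l below 0.004 m and z of stone_a in the frame of pocket_l between -0.0075 and -0.0035 m and angle between stone_a's own z axis and vertical below 0.1 rad) and (horizontal distance between stone_b and pocket_r below 0.004 m and z of stone_b in the frame of pocket_r between -0.0075 and -0.0035 m and angle between stone_b's own z axis and vertical below 0.1 rad)) or ((horizontal distance between stone_a and pocket_r below 0.004 m and z of stone_a in the frame of pocket_r between -0.0075 and -0.0035 m and angle between stone_a's own z axis and vertical below 0.1 rad) and (horizontal distance between stone_b and pocket_l below 0.004 m and z of stone_b in the frame of pocket_l between -0.0075 and -0.0035 m and angle between stone_b's own z axis and vertical below 0.1 rad))) and contact force between each of stone_a, stone_b and the fingers below 0.05 N), for 0.2 s.
3. the arms are held level with both feet bearing on the stones ((((horizontal distance between stone_a and pocket_l below 0.004 m and z of stone_a in the frame of pocket_l between -0.0075 and -0.0035 m and angle between stone_a's own z axis and vertical below 0.1 rad) and (horizontal distance between stone_b and pocket_r below 0.004 m and z of stone_b in the frame of pocket_r between -0.0075 and -0.0035 m and angle between stone_b's own z axis and vertical below 0.1 rad)) or ((horizontal distance between stone_a and pocket_r below 0.004 m and z of stone_a in the frame of pocket_r between -0.0075 and -0.0035 m and angle between stone_a's own z axis and vertical below 0.1 rad) and (horizontal distance between stone_b and pocket_l below 0.004 m and z of stone_b in the frame of pocket_l between -0.0075 and -0.0035 m and angle between stone_b's own z axis and vertical below 0.1 rad))) and ((contact force between foot_l and stone_a above 1.5 N and contact force between foot_r and stone_b above 1.5 N) or (contact force between foot_l and stone_b above 1.5 N and contact force between foot_r and stone_a above 1.5 N)) and value of joint press_arm between 1.695 and 1.795 rad and velocity of joint press_arm between -0.1 and 0.1 rad/s and contact force between any of the fingers, the arm and press above 2 N), for 0.5 s.
At the end, for the whole second after the job is handed in: Each round stone lies dome up in a pocket (within 4 mm of its centre, at least 3.5 mm deep, tilt under 0.1 rad) under a foot pressing over 1.5 N; the arm rests within 0.05 rad of level, the robot still pressing on the press with over 2 N (all of step 3); the arm keeps its last pose, push and grip.
It fails at once if another stone on the bench is displaced by more than 30 mm (distance of any of oval_blank, square_blank, rough_stone from where it was at the start of the episode above 0.03 m).
It fails at once if the brush, jar, core bit or dop stick is displaced by more than 30 mm (distance of any of brush, polish_jar, core_bit, dop_stick from where it was at the start of the episode above 0.03 m).
It also fails if it takes over 70 s, if anything falls off the work surface, if the arm or the gripper's body presses on something with over 40 N, if the wrist force passes 120 N, or if a joint passes its speed limit or range.

## Working session

There is one attempt and no reset: what is moved stays moved. The work goes in short steps, Python scripts to look and compute and a tool call to move; the robot and the scene stay as the last step left them, time stands still between calls to the robot, and variables do not carry over. Pictures are saved under pics/ and viewed, and the job is handed in when it is done.

Besides the shell and the picture viewer there is one more tool, called after ">>>" by a JSON object that holds its "method" and its "body", one argument or row to a line. arm_command: Moves the arm, as the interface text tells. Its arguments: {"type":"object","properties":{"targets":{"type":"array"},"squeeze":{"type":"number"}},"required":["targets"]}

```bash
ls; mkdir -p pics; python3 - <<'E'
from station import *
import cv2
print(get_state())
import numpy as np
for n in ("side","top"):
    p,d=grab_frame(n); cv2.imwrite(f"pics/{n}0.png",p[:,:,::-1]); np.save(f"pics/{n}0.npy",d); print(n,camera_params(n))
E
```

```text
pics
{'t': 0.0, 'q': array([ 1.39810440e+00,  3.59388534e-01,  1.10328728e-02, -3.25816575e-04,
       -1.22411640e+00, -2.88088284e-01]), 'qd': array([ 0.0008665 , -0.00044379, -0.00101171,  0.00164646,  0.00026731,
        0.00037427]), 'joint_efforts': array([ 1.85792938e-03, -5.82717919e+01,  2.93053794e+01,  6.99704424e+00,
        6.73410657e-03, -1.72020459e-04]), 'eef_pos': array([0.30006072, 0.60441074, 0.40371445]), 'ee_rot': array([ 3.13989895e+00, -1.82489339e-04, -4.60891015e-01]), 'force': array([-0.01531076,  0.69508692,  0.15335237]), 'moment': array([0.01920367, 0.02635232, 0.03555595]), 'width': 0.08748677509824783}
side {'mtx': array([[486.09475939,   0.        , 323.69551741],
       [  0.        , 486.09475939, 194.04835362],
       [  0.        ,   0.        ,   1.        ]]), 'k1': -0.14665390431286018, 'eye': array([-0.182078  , -0.95183744,  0.91075458]), 'orientation': array([-2.1433575 ,  0.02009848, -0.68516479])}
top {'mtx': array([[518.57264159,   0.        , 315.30084383],
       [  0.        , 518.57264159, 197.9216064 ],
       [  0.        ,   0.        ,   1.        ]]), 'k1': 0.054543985641996334, 'eye': array([ 0.29537924, -0.03131011,  1.69574569]), 'orientation': array([-2.97858876,  0.00616768, -1.55889679])}
```

View pics/side0.png

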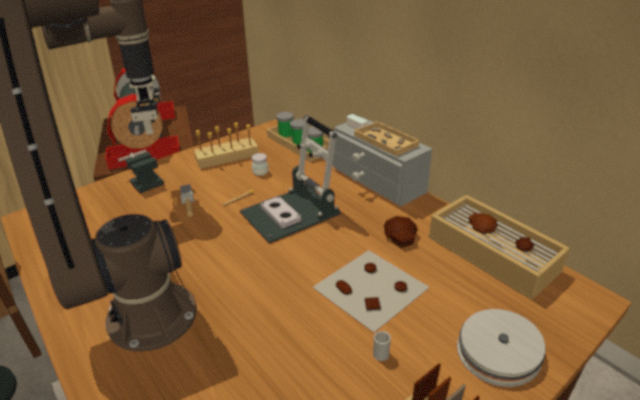

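View pics/top0.png

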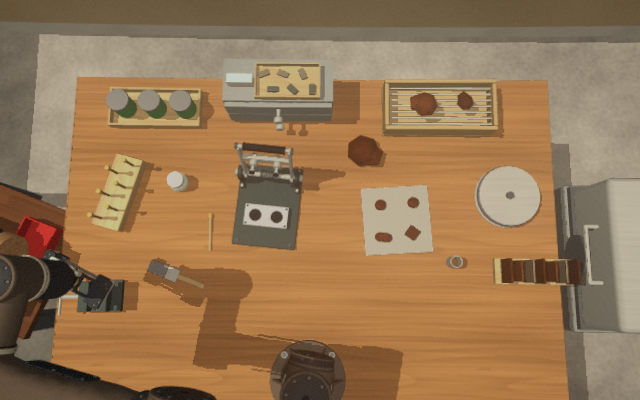

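The top view (up = +x, left = +y) shows the round stones at about (381,205) and (413,203). The oval is at (383,238), the square at (413,232), and the pockets at (255,214) and (277,216).

```bash
cat > h.py <<'E'
import numpy as np, cv2
from scipy.spatial.transform import Rotation as Ro
from station import *
def cam(n):
    c=camera_params(n); return c['mtx'],c['k1'],np.array(c['eye']),Ro.from_euler('xyz',c['orientation']).as_matrix()
def ray(n,uv):
    K,k1,e,R=cam(n)
    p=cv2.undistortPoints(np.array([[uv]],float),K,np.array([k1,0,0,0.]))[0,0]
    d=R@np.array([p[0],p[1],1]); return e,d
def onplane(n,uv,z):
    e,d=ray(n,uv); return e+d*(z-e[2])/d[2]
def proj(n,P):
    K,k1,e,R=cam(n); p=R.T@(np.array(P)-e); x=p[:2]/p[2]; x=x*(1+k1*(x@x)); return K[:2,:2]@x+K[:2,2]
def tri(a,b):
    e1,d1=ray('top',a);e2,d2=ray('side',b)
    A=np.stack([d1,-d2],1); s=np.linalg.lstsq(A,e2-e1,rcond=None)[0]
    return (e1+s[0]*d1+e2+s[1]*d2)/2, np.linalg.norm(e1+s[0]*d1-e2-s[1]*d2)
def crop(n,img,x0,x1,y0,y1,f,name):
    cv2.imwrite(name,cv2.resize(img[y0:y1,x0:x1],None,fx=f,fy=f,interpolation=cv2.INTER_CUBIC))
E
python3 - <<'E'
from h import *
t=cv2.imread('pics/top0.png'); s=cv2.imread('pics/side0.png')
crop('t',t,225,310,135,255,5,'pics/tp.png')
crop('t',t,350,470,175,275,5,'pics/tm.png')
crop('s',s,230,350,105,245,4,'pics/sp.png')
hsv=cv2.cvtColor(t,cv2.COLOR_BGR2HSV)
# blobs on mat
for n,img,(x0,x1,y0,y1) in (('top',t,(355,440,183,258)),('side',s,(312,430,250,328))):
    c=img[y0:y1,x0:x1].astype(int)
    m=((c[:,:,2]-c[:,:,0]>25)&(c[:,:,2]<150)).astype(np.uint8)
    if n=='side': pass
    k,l,st,ce=cv2.connectedComponentsWithStats(m)
    for i in range(1,k):
        if st[i,4]>15:
            uv=ce[i]+[x0,y0]; print(n,uv,st[i],onplane(n,uv,.012))
E
```

```text
top [412.90654206 202.20560748] [ 52  14  13  11 107] [ 0.56141422 -0.33753799  0.012     ]
top [380.29 204.68] [ 20  17  12  10 100] [ 0.55202338 -0.23093288  0.012     ]
top [412.23489933 232.53691275] [ 50  42  16  16 149] [ 0.46177831 -0.33344774  0.012     ]
top [383.38461538 236.93706294] [ 20  49  18  10 143] [ 0.44631279 -0.23999325  0.012     ]
side [406.29411765 250.41176471] [90  0 10  2 17] [ 0.67633015 -0.25059502  0.012     ]
side [370.28873239 267.82394366] [ 52  12  14  13 142] [ 0.54537901 -0.23681697  0.012     ]
side [343.64039409 287.28571429] [ 23  30  18  16 203] [ 0.43876111 -0.24680624  0.012     ]
side [400.52866242 286.54140127] [ 81  30  15  14 157] [ 0.55421628 -0.34319437  0.012     ]
side [372.25974026 303.76190476] [ 52  47  18  15 231] [ 0.45420363 -0.33955126  0.012     ]
```

```bash
python3 - <<'E'
from h import *
t=cv2.imread('pics/top0.png')
print(t[205,370:425].tolist()[::3])
for uv in ((255,214.5),(277,216.5)): print(onplane('top',uv,.03))
E
```

```text
[[150, 176, 188], [151, 176, 187], [47, 73, 118], [47, 72, 118], [43, 66, 111], [59, 79, 111], [151, 176, 188], [148, 173, 186], [149, 173, 186], [150, 174, 187], [149, 175, 187], [150, 175, 188], [149, 175, 187], [46, 66, 104], [52, 73, 116], [49, 73, 115], [98, 119, 134], [149, 174, 187], [148, 174, 186]]
[0.51267034 0.17683112 0.03      ]
[0.50691237 0.10545833 0.03      ]
```

View pics/tp.png

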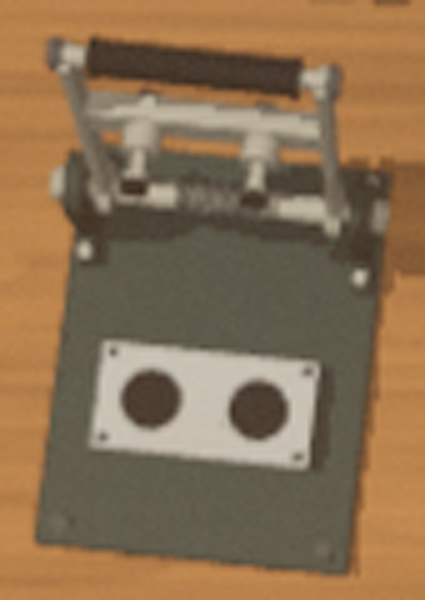

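View pics/tm.png

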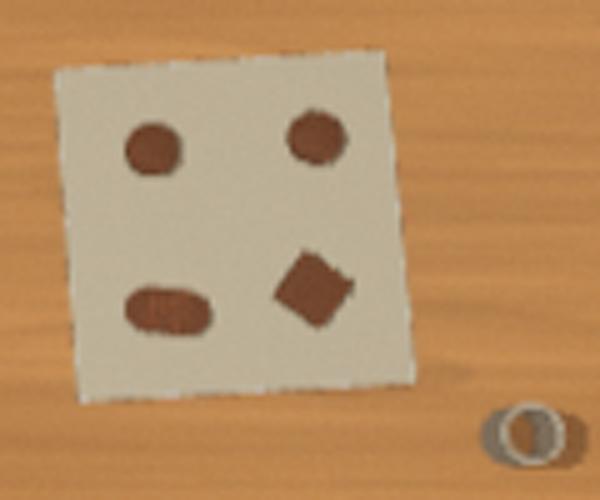

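View pics/sp.png

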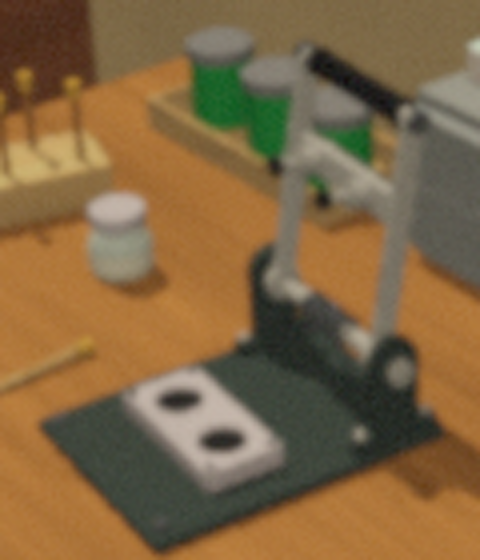

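```bash
python3 - <<'E'
from h import *
def pts(n,x0,x1,y0,y1,st=2):
    K,k1,e,R=cam(n); d=np.load(f'pics/{n}0.npy')
    v,u=np.mgrid[y0:y1:st,x0:x1:st]; uv=np.stack([u.ravel(),v.ravel()],1).astype(float)
    p=cv2.undistortPoints(uv[:,None],K,np.array([k1,0,0,0.]))[:,0]
    z=d[y0:y1:st,x0:x1:st].ravel(); ok=z>0
    P=(np.c_[p,np.ones(len(p))]*z[:,None])@R.T+e; return P[ok]
for n,b in (('top',(320,350,190,260)),('top',(90,200,245,258)),('top',(440,550,280,390)),('top',(390,405,210,230)),('side',(230,300,250,330)),('side',(440,460,280,290)),('side',(240,250,210,215)),('side',(360,380,280,290))):
    P=pts(n,*b); print(n,b,len(P),P.mean(0).round(4),'med z',np.median(P[:,2]).round(4),P[:,2].std().round(4))
# mat corners & nest corners in top
t=cv2.imread('pics/top0.png')
for n in ('top','side'):
    img=cv2.imread(f'pics/{n}0.png'); hs=cv2.cvtColor(img,cv2.COLOR_BGR2HSV)
    m=((hs[:,:,1]<80)&(hs[:,:,2]>130)).astype(np.uint8)
    k,l,st,ce=cv2.connectedComponentsWithStats(m)
    for i in range(1,k):
        x,y,w,h,a=st[i]
        if (n=='top' and (355<x<370 and a>2000 or 240<x<250 and y>195 and a>300)) or (n=='side' and (310<x<325 and a>2000 or 255<x<270 and a>200 and y>180)):
            c=max(cv2.findContours((l==i).astype(np.uint8),cv2.RETR_EXTERNAL,cv2.CHAIN_APPROX_NONE)[0],key=cv2.contourArea)
            z=.003 if a>2000 else .03
            q=cv2.boxPoints(cv2.minAreaRect(c)) if n=='top' else cv2.approxPolyDP(c,6,True)[:,0].astype(float)
            W=np.array([onplane(n,p,z) for p in q]); print(n,st[i],q.round(1).tolist()); print(W.round(4).tolist(),np.linalg.norm(np.diff(W,axis=0),axis=1).round(4),W.mean(0))
E
```

```text
top (320, 350, 190, 260) 523 [ 0.4885 -0.08    0.0009] med z 0.0007 0.0042
top (90, 200, 245, 258) 384 [3.936e-01 5.358e-01 1.000e-04] med z 0.0 0.0041
top (440, 550, 280, 390) 3013 [ 0.1482 -0.5832  0.0008] med z -0.0001 0.0093
top (390, 405, 210, 230) 80 [ 0.5064 -0.2861  0.004 ] med z 0.0041 0.0041
side (230, 300, 250, 330) 1392 [ 0.2822 -0.1013  0.0009] med z 0.001 0.002
side (440, 460, 280, 290) 50 [ 0.6683 -0.4161  0.0016] med z 0.0015 0.0019
side (240, 250, 210, 215) 15 [0.422  0.2265 0.012 ] med z 0.0133 0.0053
side (360, 380, 280, 290) 50 [ 0.5044 -0.2752  0.0037] med z 0.0036 0.0018
top [ 361  185   72   71 3990] [[360.6000061035156, 188.39999389648438], [427.8999938964844, 183.89999389648438], [432.3999938964844, 251.39999389648438], [365.1000061035156, 255.89999389648438]]
[[0.6072, -0.1672, 0.003], [0.6246, -0.3898, 0.003], [0.4024, -0.3989, 0.003], [0.385, -0.1812, 0.003]] [0.2232 0.2224 0.2184] [ 0.50478034 -0.28424857  0.003     ]
top [243 203  46  26 747] [[242.3000030517578, 224.10000610351562], [244.5, 202.3000030517578], [288.29998779296875, 206.89999389648438], [286.1000061035156, 228.6999969482422]]
[[0.4809, 0.2169, 0.03], [0.5522, 0.2121, 0.03], [0.5388, 0.0695, 0.03], [0.4677, 0.0753, 0.03]] [0.0714 0.1433 0.0713] [0.50991437 0.14343712 0.03      ]
side [261 196  39  30 513] [[261.0, 204.0], [283.0, 225.0], [299.0, 217.0], [278.0, 196.0]]
[[0.4766, 0.2057, 0.03], [0.4646, 0.0641, 0.03], [0.5271, 0.0658, 0.03], [0.5462, 0.2086, 0.03]] [0.1421 0.0625 0.144 ] [0.50361595 0.13603218 0.03      ]
side [ 314  251  114   81 4074] [[368.0, 251.0], [314.0, 287.0], [374.0, 331.0], [427.0, 287.0]]
[[0.5986, -0.172, 0.003], [0.3855, -0.1875, 0.003], [0.4005, -0.4022, 0.003], [0.6135, -0.3851, 0.003]] [0.2137 0.2152 0.2137] [ 0.49953489 -0.28670485  0.003     ]
```

>>> {"method": "arm_command", "body": {
  "targets": [
    [[0,0,0.047],[14,-46,0],0],
    [[0,0,0.047],[14,-46,0],0],
    [[0,0,0.047],[14,-46,0],0],
    [[0,0,0.047],[14,-46,0],0],
    [[0,0,0.047],[14,-46,0],0],
    [[0,0,0.047],[14,-46,0],0],
    [[0,0,0.047],[14,-46,0],0],
    [[0,0,0.047],[14,-46,0],0]
  ]
}}

```text
t: 0.9
eef_pos: [0.4121, 0.2346, 0.4046]
ee_rot: [-3.142, 0.0, -0.082]
force: [1.5, 1.6, -0.7]
width: 0.0871
```

>>> {"method": "arm_command", "body": {
  "targets": [
    [[0,0,0],[14,-46,0],0],
    [[0,0,0],[14,-46,0],0],
    [[0,0,0],[14,-46,0],0],
    [[0,0,0],[14,-46,-20],0],
    [[0,0,0],[14,-46,-20],0],
    [[0,0,0],[14,-46,-20],0],
    [[0,0,0],[14,-46,-20],0],
    [[0,0,0],[14,-46,-20],0]
  ]
}}

```text
t: 1.7
eef_pos: [0.5214, -0.1242, 0.3078]
ee_rot: [-3.142, -0.0, -0.085]
force: [1.3, 1.1, 0.3]
width: 0.0878
```

>>> {"method": "arm_command", "body": {
  "targets": [
    [[0,0,0],[14,-46,-15],0.3],
    [[0,0,0],[14,-46,-15],0.3],
    [[0,0,0],[0,0,0],0.3],
    [[0,0,0],[0,0,0],0.3]
  ]
}}

```text
t: 2.1
eef_pos: [0.5487, -0.2148, 0.2774]
ee_rot: [-3.142, 0.003, -0.088]
force: [-0.2, 0.0, -0.0]
width: 0.0634
```

```bash
python3 - <<'E'
from h import *
s=get_state(); print(s)
for n in ("side","top"):
    p,d=grab_frame(n); cv2.imwrite(f"pics/{n}1.png",p[:,:,::-1]); np.save(f"pics/{n}1.npy",d)
R=Ro.from_euler('xyz',s['ee_rot']).as_matrix(); T=s['eef_pos']
tip=T+R@[0,0,.178]
for n in ("side","top"):
  print(n,proj(n,tip),[proj(n,T+R@[0,a,.178]).round(1) for a in(-.03,.03)])
im=cv2.imread('pics/side1.png'); crop('s',im,310,440,190,330,4,'pics/s1c.png')
im=cv2.imread('pics/top1.png'); crop('s',im,340,450,150,270,5,'pics/t1c.png')
E
```

```text
{'t': 2.1, 'q': array([-4.16866133e-02,  3.32140863e-01, -3.43989925e-01, -1.74101935e-04,
       -8.97398578e-01,  1.52495834e+00]), 'qd': array([ 0.04227102, -0.03976024, -0.00867465, -0.00037192, -0.00112018,
       -0.00720121]), 'joint_efforts': array([ -1.42585114, -49.57090974,  24.59582448,   5.77761054,
         0.13633645,   0.1469294 ]), 'eef_pos': array([ 0.54872675, -0.21482735,  0.27744264]), 'ee_rot': array([-3.14158223e+00,  2.73639908e-03, -8.76333451e-02]), 'force': array([-0.2419898 ,  0.04436253, -0.01381946]), 'moment': array([ 0.06749969,  0.04848573, -0.02359187]), 'width': 0.06341333429440743}
side [366.51787467 238.78064416] [array([359.7, 233.3]), array([373.5, 244.4])]
top [378.400141  201.6252451] [array([368.8, 200.7]), array([388. , 202.6])]
```

View pics/s1c.png

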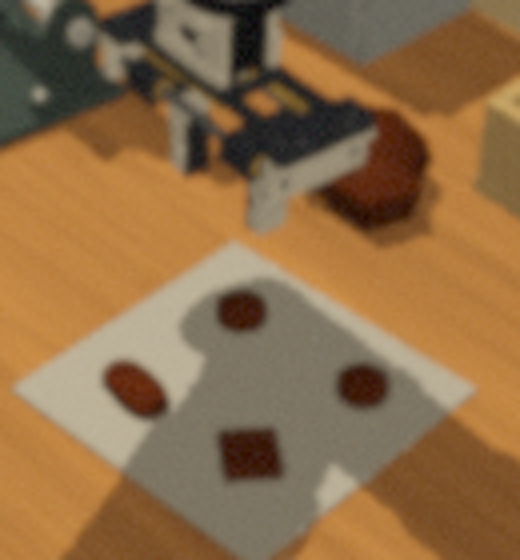

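View pics/t1c.png

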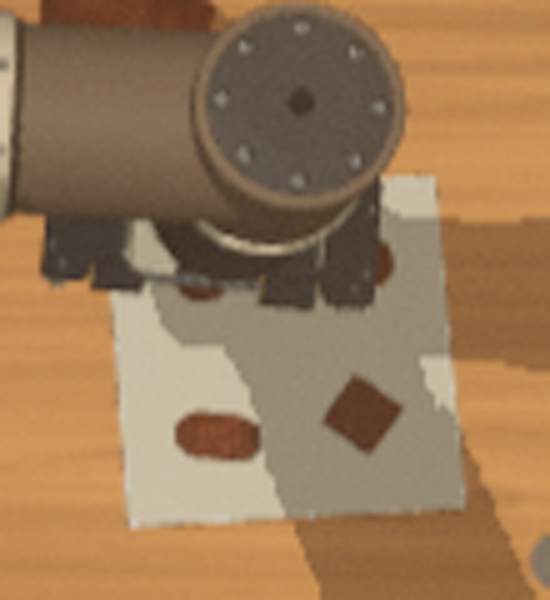

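```bash
python3 - <<'E'
from h import *
def dark(n,img,c,r,z):
    x,y=c; g=img[y-r:y+r+1,x-r:x+r+1].astype(float).sum(2)
    bg=np.percentile(g,85); fg=np.percentile(g,5); w=np.clip((bg-g)/(bg-fg),0,1); w[w<.25]=0
    k,l,st,ce=cv2.connectedComponentsWithStats((w>0).astype(np.uint8)); i=l[r,r]; w=w*(l==i)
    v,u=np.mgrid[y-r:y+r+1,x-r:x+r+1]; uv=np.array([(u*w).sum(),(v*w).sum()])/w.sum()
    print(n,c,uv.round(2),'area',w.sum().round(1),onplane(n,uv,z).round(4)); return uv
T=cv2.imread('pics/top0.png');S=cv2.imread('pics/side0.png')
A=[((380,205),(370,268),.010),((413,202),(400,286),.010),((255,214),(275,205),.03),((277,216),(286,215),.03)]
for a,b,z in A:
    r=10 if z<.02 else 9
    u1=dark('top',T,a,r,z);u2=dark('side',S,b,8 if z<.02 else 6,z); print('tri',tri(u1,u2))
E
```

```text
top (380, 205) [380.27 204.51] area 96.6 [ 0.5529 -0.2311  0.01  ]
side (370, 268) [370.19 267.78] area 100.1 [ 0.5469 -0.2349  0.01  ]
tri (array([ 0.55268728, -0.23100815,  0.00438561]), np.float64(0.00258174408941751))
top (413, 202) [412.85 202.17] area 98.5 [ 0.5619 -0.3377  0.01  ]
side (400, 286) [400.57 286.5 ] area 111.2 [ 0.5561 -0.3418  0.01  ]
tri (array([ 0.56197841, -0.33816847,  0.00397288]), np.float64(0.0020482477366130024))
top (255, 214) [254.73 214.37] area 107.7 [0.5131 0.1777 0.03  ]
side (275, 205) [274.3  204.58] area 40.7 [0.5078 0.1742 0.03  ]
tri (array([0.51235846, 0.17895194, 0.02581308]), np.float64(0.002892567770761152))
top (277, 216) [276.2 216.6] area 107.3 [0.5065 0.1081 0.03  ]
side (286, 215) [285.17 214.64] area 44.3 [0.5016 0.1046 0.03  ]
tri (array([0.5059667 , 0.10901707, 0.02591078]), np.float64(0.002516401264496322))
```

>>> {"method": "arm_command", "body": {
  "targets": [
    [[0,0,0],[1,-9,-20],0.3],
    [[0,0,0],[0,-9,-20],0.3],
    [[0,0,0],[0,0,-20],0.3],
    [[0,0,0],[0,0,0],0.3]
  ]
}}

```text
t: 2.6
eef_pos: [0.5492, -0.2301, 0.2173]
ee_rot: [-3.141, 0.003, -0.084]
force: [0.3, 0.3, -0.3]
width: 0.0611
```

```bash
python3 - <<'E'
from h import *
s=get_state(); print(s['eef_pos'],s['ee_rot'],s['width'])
p,d=grab_frame('side'); cv2.imwrite("pics/side2.png",p[:,:,::-1])
R=Ro.from_euler('xyz',s['ee_rot']).as_matrix(); T=s['eef_pos']; w=s['width']/2
for a in (-w,w): print(proj('side',T+R@[0,a,.178]))
print([proj('side',[.55+dx,-.233+dy,.010]) for dx,dy in ((0,0),(.003,.002))])
im=cv2.imread('pics/side2.png'); crop('s',im,330,420,220,310,7,'pics/s2c.png')
E
```

```text
[ 0.54918277 -0.23013197  0.21731685] [-3.14105446  0.00328915 -0.08352551] 0.06111822378778561
[362.87122074 252.80226865]
[376.86994184 264.5033652 ]
[array([370.51639144, 266.95004608]), array([370.79862444, 266.12083615])]
```

View pics/s2c.png

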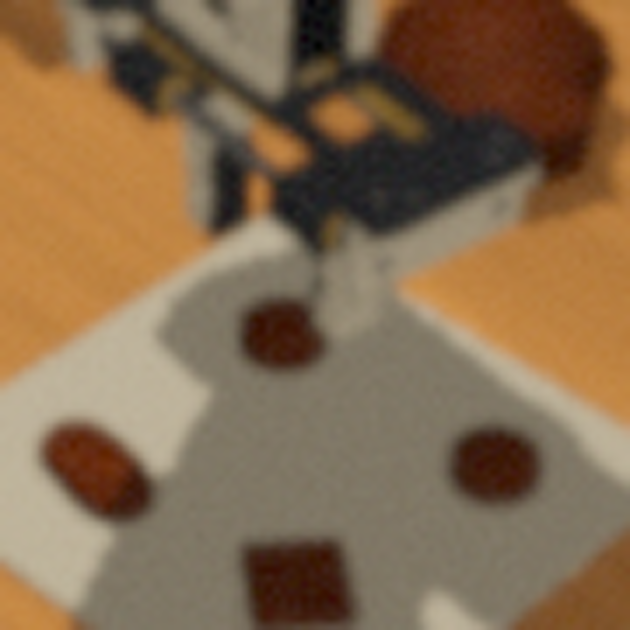

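>>> {"method": "arm_command", "body": {
  "targets": [
    [[0,0,0],[1,0,-14],0.3],
    [[0,0,0],[0,0,0],0.3],
    [[0,0,0],[0,0,0],0.3]
  ]
}}

```text
t: 2.95
eef_pos: [0.5513, -0.2312, 0.2054]
ee_rot: [3.142, -0.0, -0.084]
force: [0.6, -0.3, 0.4]
width: 0.0614
```

```bash
python3 - <<'E'
from h import *
for i in range(3):
    s=get_state(); print(s['eef_pos'],s['ee_rot'],s['width'])
    p,d=grab_frame('side')
cv2.imwrite("pics/side3.png",p[:,:,::-1])
im=cv2.imread('pics/side3.png'); crop('s',im,330,420,220,310,7,'pics/s3c.png')
E
```

```text
[ 0.55134554 -0.23121923  0.20536145] [ 3.14154370e+00 -3.98007025e-04 -8.41507052e-02] 0.06141126604508818
[ 0.55142864 -0.23135906  0.20552177] [ 3.14147655e+00 -7.75806154e-04 -8.42403390e-02] 0.06155832061453393
[ 0.55144886 -0.23146873  0.20557793] [ 3.14148342e+00 -1.00688863e-03 -8.44468541e-02] 0.06120861871548714
```

View pics/s3c.png

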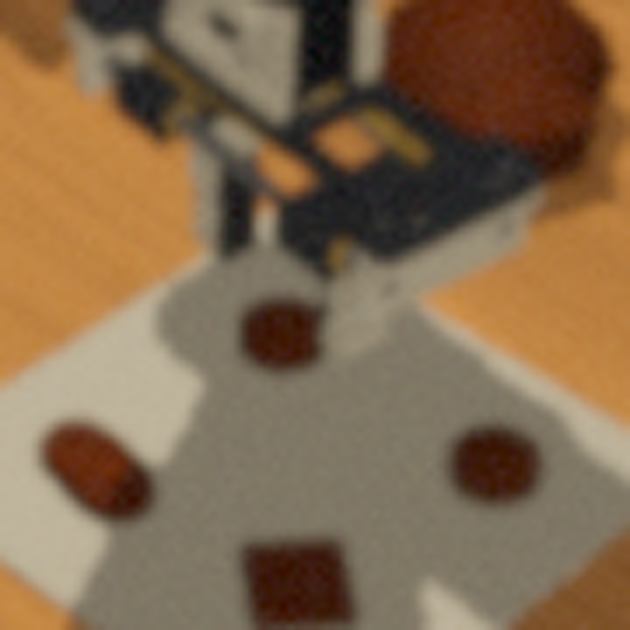

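>>> {"method": "arm_command", "body": {
  "targets": [
    [[0,0,0],[-1,-1,-10],0.3],
    [[0,0,0],[0,0,-8],0.3],
    [[0,0,0],[0,0,0],0.3],
    [[0,0,0],[0,0,0],0.3]
  ]
}}

```text
t: 3.5
eef_pos: [0.55, -0.2327, 0.1863]
ee_rot: [3.142, 0.001, -0.085]
force: [0.6, 0.1, -0.7]
width: 0.0613
```

```bash
python3 - <<'E'
from h import *
p,d=grab_frame('side')
s=get_state(); print(s['eef_pos'],s['ee_rot'],s['width'],s['force'])
cv2.imwrite("pics/side4.png",p[:,:,::-1])
im=cv2.imread('pics/side4.png'); crop('s',im,330,420,220,310,7,'pics/s4c.png')
E
```

```text
[ 0.5501602  -0.23264857  0.18662276] [ 3.14148660e+00  5.45269331e-04 -8.47985374e-02] 0.0612620219878892 [-0.57785122  0.1028773   0.09007652]
```

View pics/s4c.png

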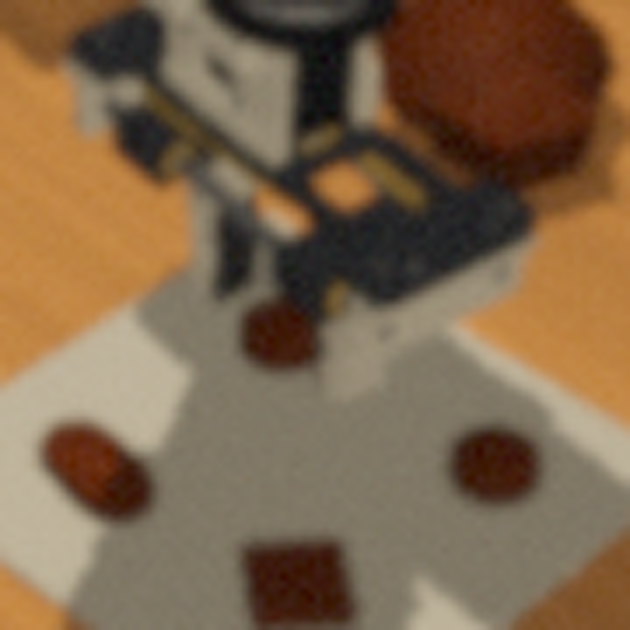

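>>> {"method": "arm_command", "body": {
  "targets": [
    [[0,0,0],[0,0,0],0.45],
    [[0,0,0],[0,0,0],0.6],
    [[0,0,0],[0,0,0],0.7],
    [[0,0,0],[0,0,0],0.8],
    [[0,0,0],[0,0,0],0.8],
    [[0,0,0],[0,0,0],0.8]
  ],
  "squeeze": 15
}}

```text
t: 4.15
eef_pos: [0.5502, -0.2326, 0.187]
ee_rot: [3.142, -0.0, -0.085]
force: [0.2, 0.4, 2.0]
width: 0.0342
```

```bash
python3 - <<'E'
from h import *
p,d=grab_frame('side')
s=get_state(); print(s['eef_pos'],s['ee_rot'],s['width'],s['force'])
cv2.imwrite("pics/side5.png",p[:,:,::-1])
for i in (3,4,5):
    im=cv2.imread(f'pics/side{i}.png').astype(int); c=im[255:280,355:385]
    m=((c[:,:,2]<110)&(c[:,:,2]-c[:,:,0]>25)).astype(np.uint8); k,l,st,ce=cv2.connectedComponentsWithStats(m)
    for j in range(1,k):
        if st[j,4]>20: print(i,st[j],ce[j]+[355,255])
im=cv2.imread('pics/side5.png'); crop('s',im,330,420,220,310,7,'pics/s5c.png')
E
```

```text
[ 0.55018785 -0.23258148  0.18697677] [ 3.14153924e+00 -1.14616864e-04 -8.47041050e-02] 0.034063691650239855 [0.25294492 0.55730016 1.47555891]
3 [  9   7  13  12 124] [369.76612903 267.31451613]
4 [  9   7  13  12 113] [369.26548673 267.78761062]
5 [18  1  6  8 22] [374.95454545 258.95454545]
5 [ 8  8 10 11 82] [368.19512195 268.01219512]
```

View pics/s5c.png

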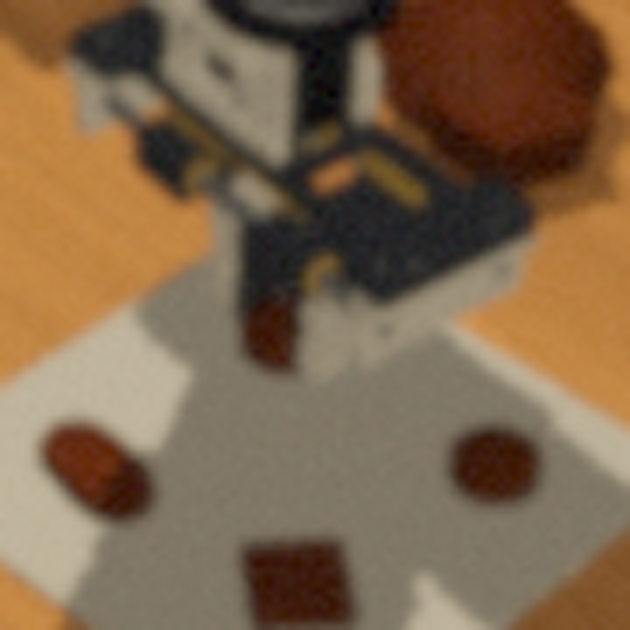

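>>> {"method": "arm_command", "body": {
  "targets": [
    [[0,0,0],[0,0,20],0.8],
    [[0,0,0],[0,0,30],0.8],
    [[0,0,0],[0,0,30],0.8],
    [[0,0,0],[-4,20,0],0.8],
    [[0,0,0],[-4,40,0],0.8],
    [[0,0,0],[-4,40,0],0.8],
    [[0,0,0],[-4,45,0],0.8],
    [[0,0,0],[-4,45,0],0.8]
  ]
}}

```text
t: 5.0
eef_pos: [0.5297, -0.0412, 0.2669]
ee_rot: [-3.141, -0.0, -0.085]
force: [1.9, -0.3, -0.2]
width: 0.0341
```

>>> {"method": "arm_command", "body": {
  "targets": [
    [[0,0,0],[-4,45,0],0.8],
    [[0,0,0],[-4,45,0],0.8],
    [[0,0,0],[-4,45,0],0.8],
    [[0,0,0],[-4,45,0],0.8],
    [[0,0,0],[-4,39,0],0.8],
    [[0,0,0],[0,0,0],0.8],
    [[0,0,0],[0,0,0],0.8],
    [[0,0,0],[0,0,0],0.8]
  ]
}}

```text
t: 5.8
eef_pos: [0.5099, 0.1759, 0.2667]
ee_rot: [3.141, 0.001, -0.085]
force: [0.4, -0.1, -0.3]
width: 0.0341
```

```bash
python3 - <<'E'
from h import *
p,d=grab_frame('side'); cv2.imwrite("pics/side6.png",p[:,:,::-1])
p,d=grab_frame('top'); cv2.imwrite("pics/top6.png",p[:,:,::-1])
s=get_state(); print(s['eef_pos'],s['ee_rot'],s['width'],s['force'])
im=cv2.imread('pics/side6.png'); crop('s',im,225,345,110,250,5,'pics/s6c.png')
E
```

```text
[0.51017014 0.17542289 0.26680101] [ 3.14138289e+00  2.68823269e-04 -8.60738894e-02] 0.034516379370961234 [-0.07218108 -0.04078357 -0.72506937]
```

View pics/s6c.png

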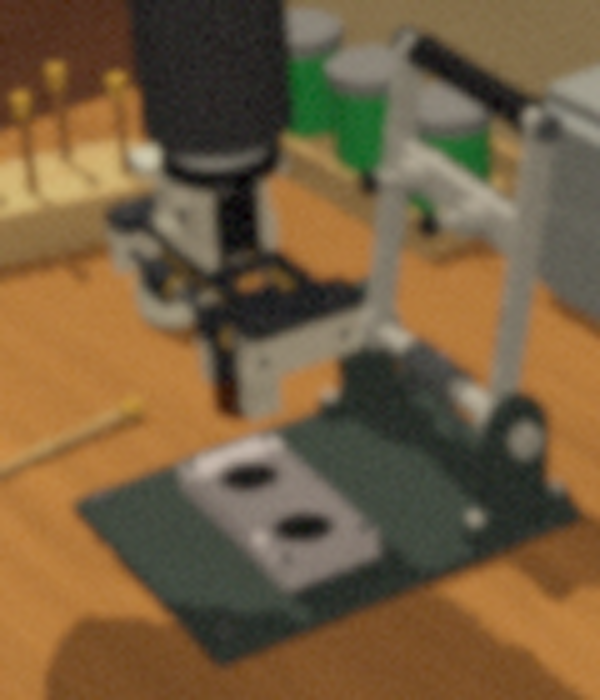

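>>> {"method": "arm_command", "body": {
  "targets": [
    [[0,0,0],[0,1,-20],0.8],
    [[0,0,0],[0,0,-20],0.8],
    [[0,0,0],[0,0,-6],0.8],
    [[0,0,0],[0,0,0],0.8],
    [[0,0,0],[0,0,0],0.8]
  ]
}}

```text
t: 6.4
eef_pos: [0.5106, 0.1772, 0.2215]
ee_rot: [-3.141, -0.001, -0.085]
force: [0.5, -0.6, -0.2]
width: 0.0344
```

```bash
python3 - <<'E'
from h import *
p,d=grab_frame('side'); cv2.imwrite("pics/side7.png",p[:,:,::-1])
s=get_state(); print(s['eef_pos'],s['ee_rot'],s['width'],s['force'])
im=cv2.imread('pics/side7.png'); crop('s',im,245,315,165,240,8,'pics/s7c.png')
E
```

```text
[0.51061115 0.1773606  0.22173621] [-3.14089659e+00 -1.05430483e-03 -8.50431466e-02] 0.03428072155158931 [ 0.91175527  0.36898731 -0.16990174]
```

View pics/s7c.png

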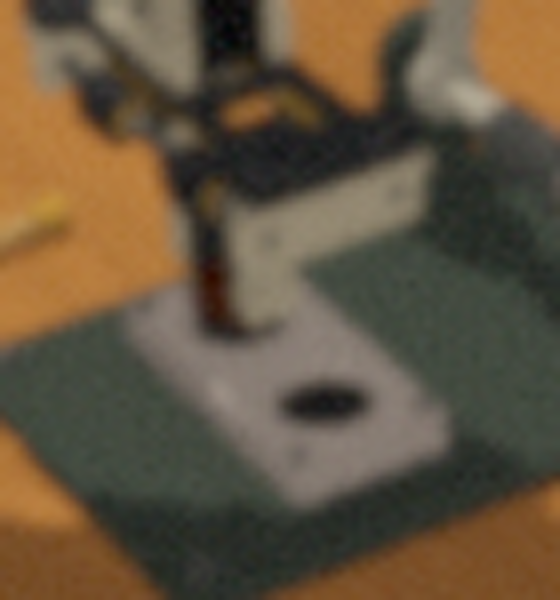

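>>> {"method": "arm_command", "body": {
  "targets": [
    [[0,0,0],[0,-1,-4],0.8],
    [[0,0,0],[0,0,-3],0.8],
    [[0,0,0],[0,0,-3],0.8],
    [[0,0,0],[0,0,0],0.8],
    [[0,0,0],[0,0,0],0.8]
  ]
}}

```text
t: 6.95
eef_pos: [0.5102, 0.1765, 0.2108]
ee_rot: [3.141, 0.0, -0.085]
force: [0.2, -1.7, -0.2]
width: 0.0345
```

```bash
python3 - <<'E'
from h import *
p,d=grab_frame('side'); cv2.imwrite("pics/side8.png",p[:,:,::-1])
s=get_state(); print(s['eef_pos'],s['ee_rot'],s['width'],s['force'],s['moment'])
im=cv2.imread('pics/side8.png'); crop('s',im,245,315,165,240,8,'pics/s8c.png')
E
```

```text
[0.51019042 0.17648776 0.21087284] [ 3.14151956e+00  3.89179082e-06 -8.46694125e-02] 0.03419028545635329 [-0.22529439 -0.29376675 -0.90687004] [-0.06494888  0.03590663 -0.02777299]
```

View pics/s8c.png

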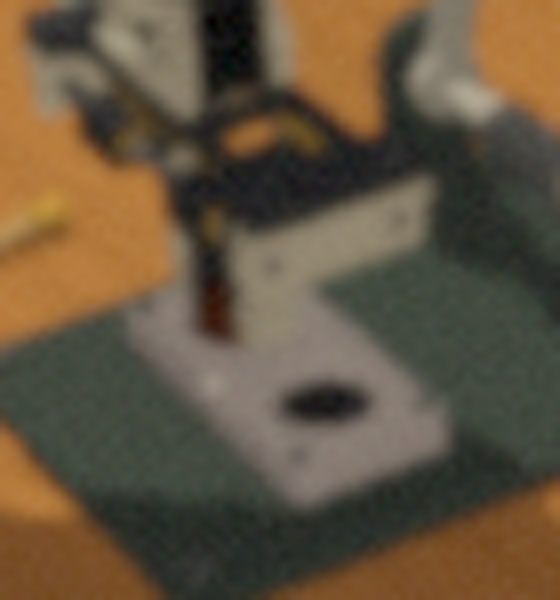

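>>> {"method": "arm_command", "body": {
  "targets": [
    [[0,0,0],[0,0,-1],0.8],
    [[0,0,0],[0,0,0],0.8],
    [[0,0,0],[0,0,0],0.58],
    [[0,0,0],[0,0,0],0.54],
    [[0,0,0],[0,0,0],0.5],
    [[0,0,0],[0,0,0],0.5],
    [[0,0,0],[0,0,0],0.5]
  ]
}}

```text
t: 7.7
eef_pos: [0.5102, 0.1764, 0.2099]
ee_rot: [-3.142, -0.0, -0.085]
force: [-0.4, -0.7, 0.1]
width: 0.0437
```

>>> {"method": "arm_command", "body": {
  "targets": [
    [[0,0,0],[0,0,10],0.5],
    [[0,0,0],[0,0,30],0.5],
    [[0,0,0],[0,-40,20],0.5],
    [[0,0,0],[0,-45,0],0.3],
    [[0,0,0],[0,-45,0],0.3]
  ]
}}

```text
t: 8.2
eef_pos: [0.5102, 0.0455, 0.2716]
ee_rot: [-3.14, -0.002, -0.083]
force: [0.2, -0.3, -1.5]
width: 0.0545
```

```bash
python3 - <<'E'
from h import *
for n in ('side','top'):
    p,d=grab_frame(n); cv2.imwrite(f"pics/{n}9.png",p[:,:,::-1])
s=get_state(); print(s['t'],s['eef_pos'],s['ee_rot'],s['width'],s['force'])
im=cv2.imread('pics/side9.png'); a=cv2.resize(im[165:240,245:315],None,fx=7,fy=7,interpolation=2)
im=cv2.imread('pics/top9.png'); crop('s',im,225,345,135,255,5,'pics/t9c.png')
cv2.imwrite('pics/s9c.png',a)
E
```

```text
8.3 [0.50927881 0.04257563 0.27074455] [ 3.14158687e+00  1.85268583e-04 -8.86269049e-02] 0.060011154041834734 [-0.70874076 -0.66707326  0.53381522]
```

View pics/s9c.png

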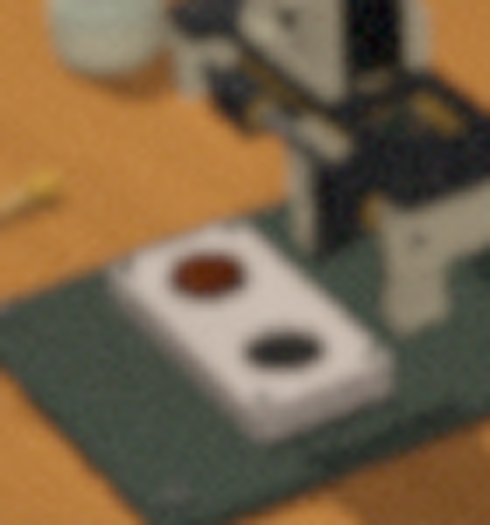

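View pics/t9c.png

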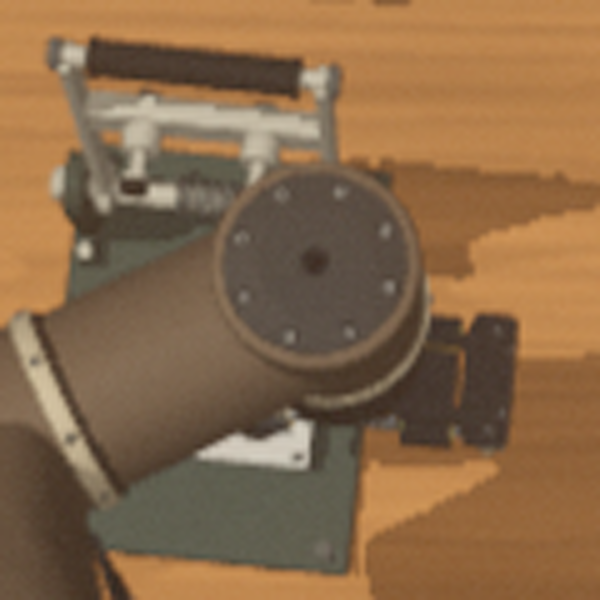

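The side view shows the first stone seated flat in the left pocket (crop (208,275)). Next is the second stone.

>>> {"method": "arm_command", "body": {
  "targets": [
    [[0,0,0],[6,-46,0],0.3],
    [[0,0,0],[6,-46,0],0.3],
    [[0,0,0],[6,-46,0],0.3],
    [[0,0,0],[6,-46,0],0.3],
    [[0,0,0],[6,-46,0],0.3],
    [[0,0,0],[6,-46,0],0.3],
    [[0,0,0],[6,-46,0],0.3],
    [[0,0,0],[6,-46,0],0.3]
  ]
}}

```text
t: 9.1
eef_pos: [0.5584, -0.3233, 0.2707]
ee_rot: [3.141, -0.001, -0.085]
force: [0.6, -0.3, -0.1]
width: 0.0614
```

>>> {"method": "arm_command", "body": {
  "targets": [
    [[0,0,0],[1,-16,-10],0.3],
    [[0,0,0],[0,0,-20],0.3],
    [[0,0,0],[0,0,-20],0.3],
    [[0,0,0],[0,0,0],0.3],
    [[0,0,0],[0,0,0],0.3],
    [[0,0,0],[0,0,0],0.3]
  ]
}}

```text
t: 9.7
eef_pos: [0.5598, -0.3373, 0.2212]
ee_rot: [3.141, -0.002, -0.084]
force: [-0.8, 0.5, 0.7]
width: 0.0614
```

>>> {"method": "arm_command", "body": {
  "targets": [
    [[0,0,0],[-1,-2,-15],0.3],
    [[0,0,0],[0,0,-12],0.3],
    [[0,0,0],[0,0,-7],0.3],
    [[0,0,0],[0,0,0],0.3],
    [[0,0,0],[0,0,0],0.3]
  ]
}}

```text
t: 10.2
eef_pos: [0.5582, -0.3396, 0.1856]
ee_rot: [3.142, 0.001, -0.085]
force: [-0.3, -0.4, 1.1]
width: 0.0612
```

```bash
python3 - <<'E'
from h import *
p,d=grab_frame('side')
s=get_state(); print(s['eef_pos'],s['ee_rot'],s['width'],s['force'])
cv2.imwrite("pics/side10.png",p[:,:,::-1])
im=cv2.imread('pics/side10.png'); crop('s',im,360,450,235,325,7,'pics/s10c.png')
E
```

```text
[ 0.55836589 -0.33965746  0.18599245] [ 3.14140965e+00 -9.38779238e-05 -8.46178343e-02] 0.061088908848153746 [ 1.15070416 -0.02481261  0.53712276]
```

View pics/s10c.png

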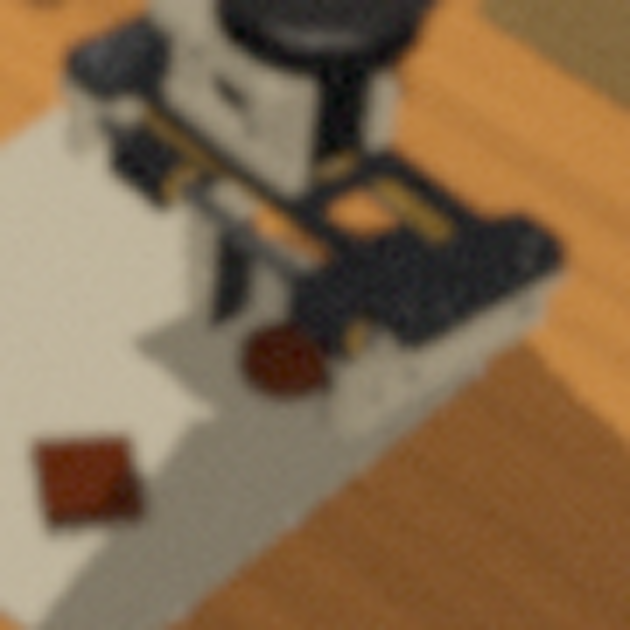

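>>> {"method": "arm_command", "body": {
  "targets": [
    [[0,0,0],[0,0,1],0.45],
    [[0,0,0],[0,0,0],0.6],
    [[0,0,0],[0,0,0],0.7],
    [[0,0,0],[0,0,0],0.8],
    [[0,0,0],[0,0,0],0.8],
    [[0,0,0],[0,0,0],0.8]
  ]
}}

```text
t: 10.85
eef_pos: [0.5582, -0.3396, 0.1871]
ee_rot: [3.142, -0.0, -0.085]
force: [-0.1, 0.8, 2.4]
width: 0.0344
```

>>> {"method": "arm_command", "body": {
  "targets": [
    [[0,0,0],[0,0,20],0.8],
    [[0,0,0],[0,0,30],0.8],
    [[0,0,0],[0,0,30],0.8],
    [[0,0,0],[-5,21,0],0.8],
    [[0,0,0],[-5,40,0],0.8],
    [[0,0,0],[-5,40,0],0.8],
    [[0,0,0],[-5,45,0],0.8],
    [[0,0,0],[-5,45,0],0.8]
  ]
}}

```text
t: 11.65
eef_pos: [0.5326, -0.1472, 0.2668]
ee_rot: [-3.142, -0.0, -0.086]
force: [1.0, 0.4, -0.3]
width: 0.0344
```

>>> {"method": "arm_command", "body": {
  "targets": [
    [[0,0,0],[-5,45,0],0.8],
    [[0,0,0],[-5,45,0],0.8],
    [[0,0,0],[-5,45,0],0.8],
    [[0,0,0],[-5,40,0],0.8],
    [[0,0,0],[-5,40,0],0.8],
    [[0,0,0],[-5,40,0],0.8],
    [[0,0,0],[0,0,0],0.8],
    [[0,0,0],[0,0,0],0.8]
  ]
}}

```text
t: 12.45
eef_pos: [0.5029, 0.1073, 0.2668]
ee_rot: [3.142, 0.0, -0.083]
force: [-0.5, 0.3, -0.2]
width: 0.0341
```

>>> {"method": "arm_command", "body": {
  "targets": [
    [[0,0,0],[0,0,-20],0.8],
    [[0,0,0],[0,0,-20],0.8],
    [[0,0,0],[0,0,-6],0.8],
    [[0,0,0],[0,0,0],0.8],
    [[0,0,0],[0,0,0],0.8]
  ]
}}

```text
t: 12.95
eef_pos: [0.5035, 0.106, 0.2214]
ee_rot: [3.142, -0.0, -0.086]
force: [-0.5, 0.1, -0.5]
width: 0.0342
```

```bash
python3 - <<'E'
from h import *
p,d=grab_frame('side'); cv2.imwrite("pics/side11.png",p[:,:,::-1])
s=get_state(); print(s['eef_pos'],s['ee_rot'],s['width'],s['force'])
im=cv2.imread('pics/side11.png'); crop('s',im,250,320,170,245,8,'pics/s11c.png')
E
```

```text
[0.50360419 0.10615166 0.22164055] [-3.14110694e+00 -9.22472348e-04 -8.52892663e-02] 0.0341989601808189 [-0.52056007  0.44594799 -1.0408909 ]
```

View pics/s11c.png

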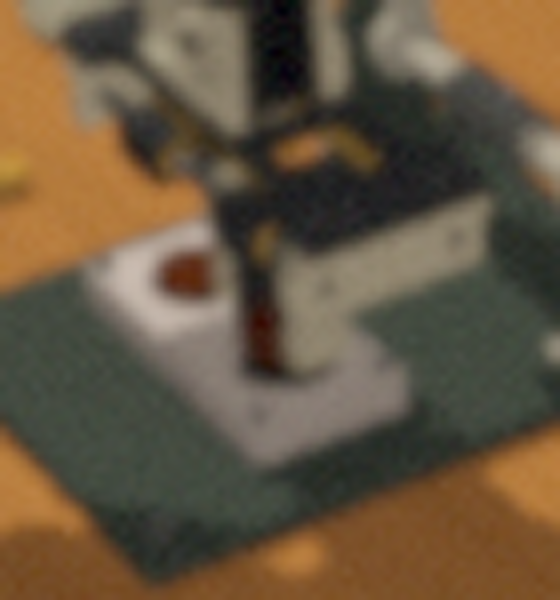

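>>> {"method": "arm_command", "body": {
  "targets": [
    [[0,0,0],[0,1,-4],0.8],
    [[0,0,0],[0,0,-3],0.8],
    [[0,0,0],[0,0,-4],0.8],
    [[0,0,0],[0,0,0],0.8],
    [[0,0,0],[0,0,0],0.8],
    [[0,0,0],[0,0,0],0.8]
  ]
}}

```text
t: 13.6
eef_pos: [0.5032, 0.1075, 0.2099]
ee_rot: [3.142, -0.0, -0.085]
force: [-0.2, 0.7, -0.6]
width: 0.0343
```

```bash
python3 - <<'E'
from h import *
s=get_state(); print(s['eef_pos'],s['ee_rot'],s['width'],s['force'],s['moment'])
E
```

```text
[0.50320739 0.10749978 0.20989476] [ 3.14155403e+00 -3.51535929e-05 -8.46312447e-02] 0.03434655738004368 [-0.22797618  0.68202418 -0.64950044] [-0.00098283  0.04988526  0.03380127]
```

No force, same height as the first release, so I'm opening.

>>> {"method": "arm_command", "body": {
  "targets": [
    [[0,0,0],[0,0,0],0.58],
    [[0,0,0],[0,0,0],0.54],
    [[0,0,0],[0,0,0],0.5],
    [[0,0,0],[0,0,0],0.5],
    [[0,0,0],[0,0,0],0.5]
  ]
}}

```text
t: 14.1
eef_pos: [0.5032, 0.1074, 0.2099]
ee_rot: [-3.142, -0.0, -0.085]
force: [1.1, -1.1, 0.1]
width: 0.0437
```

>>> {"method": "arm_command", "body": {
  "targets": [
    [[0,0,0],[0,0,10],0.5],
    [[0,0,0],[0,0,30],0.5],
    [[0,0,0],[0,0,40],0.4],
    [[0,0,0],[-20,-40,20],0.3],
    [[0,0,0],[-20,-45,20],0.3],
    [[0,0,0],[-20,-45,20],0.3],
    [[0,0,0],[0,0,0],0.3]
  ]
}}

```text
t: 14.8
eef_pos: [0.4436, -0.0204, 0.3507]
ee_rot: [-3.14, -0.004, -0.087]
force: [0.6, 0.7, 0.4]
width: 0.0611
```

```bash
python3 - <<'E'
from h import *
for n in ('side','top'):
    p,d=grab_frame(n); cv2.imwrite(f"pics/{n}12.png",p[:,:,::-1])
s=get_state(); print(s['t'],s['eef_pos'],s['ee_rot'],s['width'],s['force'])
im=cv2.imread('pics/side12.png'); crop('s',im,245,325,165,240,8,'pics/s12c.png')
im=cv2.imread('pics/top12.png'); crop('s',im,225,325,135,255,5,'pics/t12c.png')
E
```

```text
14.9 [ 0.44515684 -0.01810094  0.34893487] [-3.14022719e+00 -2.66835635e-03 -8.66760903e-02] 0.061381549447866716 [-0.15890613  0.15241266  0.78687299]
```

View pics/s12c.png

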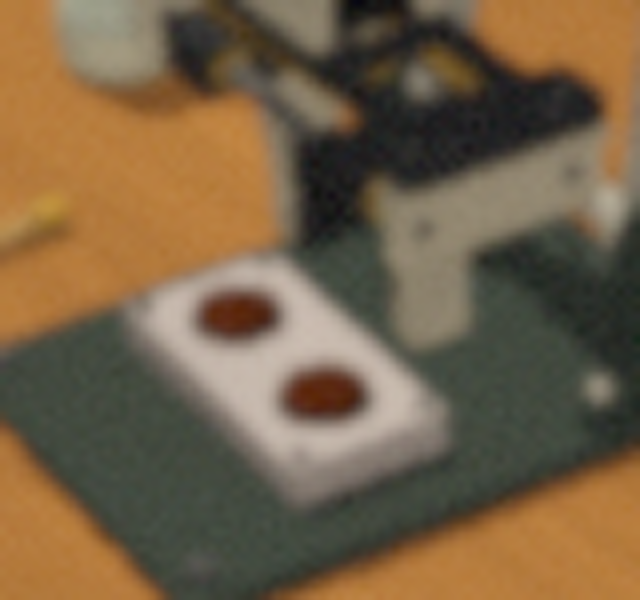

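View pics/t12c.png

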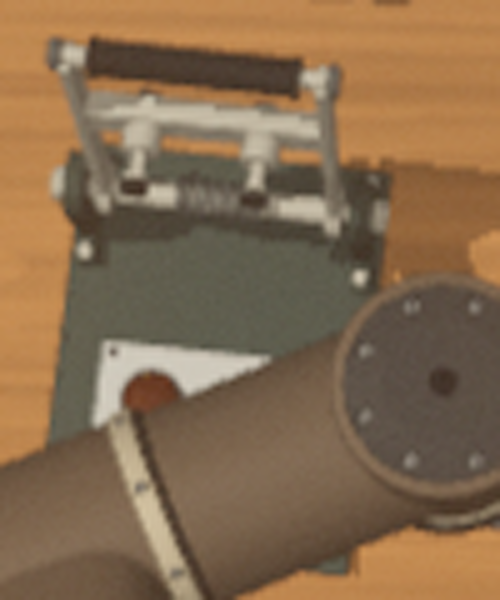

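Both stones are seated flat: crop (237,313) and (323,393). Now for the handle. I'm locating the grip and turning the hand.

>>> {"method": "arm_command", "body": {
  "targets": [
    [[0,0,-0.143],[0,0,25],0.2],
    [[0,0,-0.143],[0,0,25],0.2],
    [[0,0,-0.143],[0,0,25],0.2],
    [[0,0,-0.143],[0,0,25],0.2],
    [[0,0,-0.143],[0,0,25],0.2],
    [[0,0,-0.143],[0,0,25],0.2],
    [[0,0,-0.143],[0,0,0],0.2],
    [[0,0,-0.143],[0,0,0],0.2]
  ]
}}

```text
t: 15.7
eef_pos: [0.4461, -0.0162, 0.4979]
ee_rot: [-3.141, 0.0, -1.234]
force: [0.2, -0.3, -1.0]
width: 0.07
```

```bash
python3 - <<'E'
from h import *
s=get_state(); print(s['t'],s['eef_pos'],s['ee_rot'],s['width'],s['q'])
print(onplane('top',(264,148),.277),onplane('side',(320.2,126),.277))
for P in ((.6664,.1266,.277),): print(proj('top',P),proj('side',P))
for n,r in (('top',(235,300,138,160)),('side',(300,340,112,140))):
    im=cv2.imread(f'pics/{n}0.png').astype(int); x0,x1,y0,y1=r; c=im[y0:y1,x0:x1]
    m=(c.sum(2)<(200 if n=='top' else 110)).astype(np.uint8); k,l,st,ce=cv2.connectedComponentsWithStats(m)
    for j in range(1,k):
        if st[j,4]>20: print(n,st[j],ce[j]+[x0,y0],onplane(n,ce[j]+[x0,y0],.277))
E
```

```text
15.7 [ 0.44611056 -0.01619258  0.49794748] [-3.14095825e+00  1.49840626e-04 -1.23354725e+00] 0.06998860848508465 [ 4.07777777e-01 -8.25446929e-02 -3.00935525e-01 -1.07325588e-04
 -1.35176211e+00 -7.05054596e-02]
[0.66948344 0.12637306 0.277     ] [0.66756917 0.12500551 0.277     ]
[263.88983802 149.06376756] [319.58126965 125.94404638]
top [  8   5  42  11 276] [263.35507246 148.17391304] [0.6689592  0.12817463 0.277     ]
side [ 8  6 21 16 92] [317.63043478 125.20652174] [0.66529063 0.13486278 0.277     ]
```

>>> {"method": "arm_command", "body": {
  "targets": [
    [[0,0,-0.143],[0,29,5],0.1],
    [[0,0,-0.143],[37,23,5],0.1],
    [[0,0,-0.14],[37,23,0],0.1],
    [[0,0,0],[37,23,0],0.1],
    [[0,0,0],[37,23,0],0.1],
    [[0,0,0],[37,22,0],0.1],
    [[0,0,0],[36,0,0],0.1],
    [[0,0,0],[0,0,0],0.1]
  ]
}}

```text
t: 16.5
eef_pos: [0.6704, 0.1282, 0.503]
ee_rot: [3.137, -0.003, -1.654]
force: [-0.2, 0.3, -0.2]
width: 0.0787
```

```bash
python3 - <<'E'
from h import *
s=get_state(); print(s['t'],s['eef_pos'],s['ee_rot'],s['width'],s['q'])
for n in ('side','top'):
    p,d=grab_frame(n); cv2.imwrite(f"pics/{n}13.png",p[:,:,::-1])
im=cv2.imread('pics/side13.png'); crop('s',im,240,400,50,230,4,'pics/s13c.png')
E
```

```text
16.5 [0.67039799 0.12823999 0.5030088 ] [ 3.13693091e+00 -3.02016823e-03 -1.65373692e+00] 0.07871936887170261 [ 4.73876467e-01  3.33671257e-01  1.94542844e-01  1.01153332e-04
 -1.43722158e+00 -5.56837854e-01]
```

View pics/s13c.png

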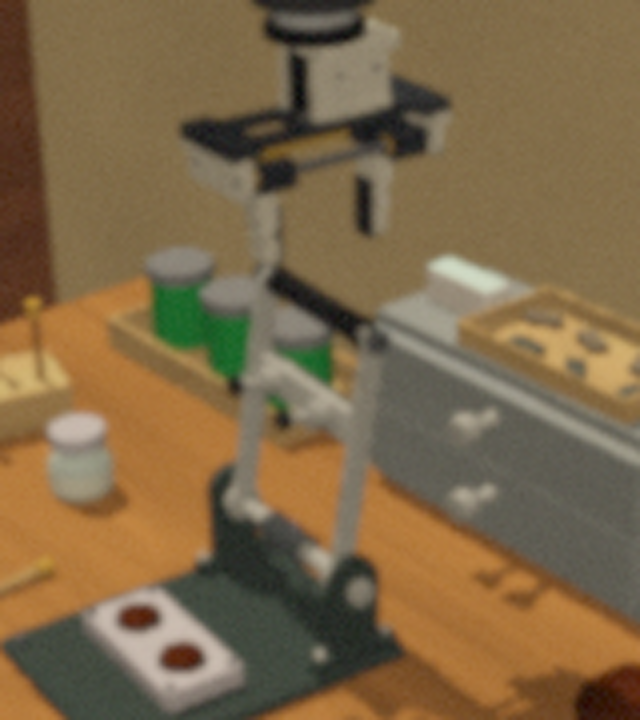

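View pics/top13.png

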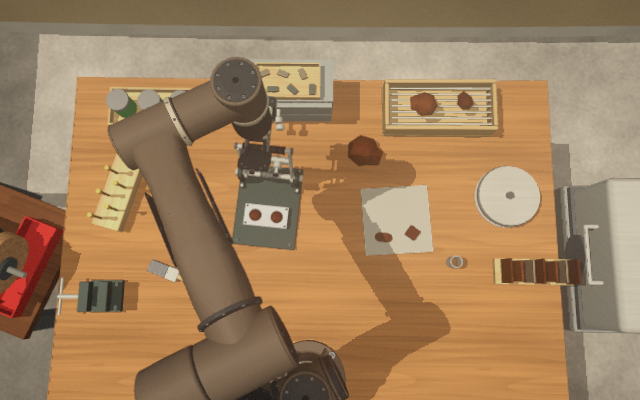

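>>> {"method": "arm_command", "body": {
  "targets": [
    [[0,0,0],[-2,0,-20],0.1],
    [[0,0,0],[0,0,-20],0.1],
    [[0,0,0],[0,0,-17],0.1],
    [[0,0,0],[0,0,-8],0.1],
    [[0,0,0],[0,0,0],0.1],
    [[0,0,0],[0,0,0],0.1]
  ],
  "squeeze": 25
}}

```text
t: 17.2
eef_pos: [0.6644, 0.126, 0.4437]
ee_rot: [-3.14, 0.0, -1.654]
force: [0.7, -0.5, 0.8]
width: 0.0788
```

>>> {"method": "arm_command", "body": {
  "targets": [
    [[0,0,0],[0,0,0],0.4],
    [[0,0,0],[0,0,0],0.6],
    [[0,0,0],[0,0,0],0.7],
    [[0,0,0],[0,0,0],0.8],
    [[0,0,0],[0,0,0],0.9],
    [[0,0,0],[0,0,0],0.9],
    [[0,0,0],[0,0,0],0.9]
  ]
}}

```text
t: 17.9
eef_pos: [0.6645, 0.1257, 0.4425]
ee_rot: [3.142, -0.0, -1.655]
force: [-0.3, -0.6, 0.3]
width: 0.0283
```

```bash
python3 - <<'E'
from h import *
s=get_state(); print(s['t'],s['eef_pos'],s['ee_rot'],s['width'],s['force'])
for n in ('side',):
    p,d=grab_frame(n); cv2.imwrite(f"pics/{n}14.png",p[:,:,::-1])
im=cv2.imread('pics/side14.png'); crop('s',im,270,370,70,200,5,'pics/s14c.png')
E
```

```text
17.9 [0.6645488  0.12573744 0.4424656 ] [ 3.14155210e+00 -5.04061658e-05 -1.65482990e+00] 0.028293621211576424 [-0.276572   -0.587259    0.26717313]
```

View pics/s14c.png

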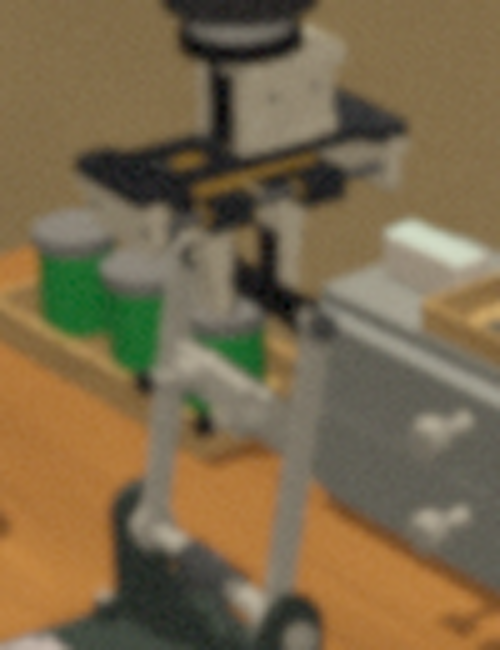

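>>> {"method": "arm_command", "body": {
  "targets": [
    [[0,0,0],[0,0,-3],0.95],
    [[0,0,0],[0,0,-2],0.95],
    [[0,0,0],[0,0,0],0.95],
    [[0,0,0],[0,0,0],0.95]
  ]
}}

```text
t: 18.35
eef_pos: [0.6657, 0.1255, 0.4417]
ee_rot: [-3.134, 0.001, -1.654]
force: [1.2, -1.2, 13.5]
width: 0.0214
```

```bash
python3 - <<'E'
from h import *
s=get_state(); print(s['t'],s['eef_pos'],s['ee_rot'],s['width'],s['force'],s['moment'])
E
```

```text
18.35 [0.66565866 0.12546362 0.44165937] [-3.13380808e+00  1.29020897e-03 -1.65423723e+00] 0.021379443630054 [ 1.24825729 -1.17538387 13.45542186] [-0.32705266 -0.61443553 -0.08576599]
```

```bash
python3 - <<'E'
import numpy as np
N=32; th=np.linspace(0,1.745,N+1); ph=np.radians(100-20.0)*1+th
ph=np.arctan2(197,35)+th
r=200*np.cos(ph)-35; z=200*np.sin(ph)-197
P=np.c_[r*np.cos(.09),-r*np.sin(.09),z]
Q=np.round(P); D=np.diff(Q,axis=0).astype(int)
for i in range(0,N,8): print(D[i:i+8].tolist(), P[i+8].round(1))
E
```

```text
[[-11, 1, 2], [-11, 1, 1], [-10, 1, 0], [-11, 1, 0], [-11, 1, -1], [-11, 1, -1], [-11, 1, -2], [-10, 1, -3]] [-86.1   7.8  -3.7]
[[-11, 1, -3], [-10, 1, -3], [-10, 1, -5], [-10, 0, -4], [-9, 1, -6], [-9, 1, -6], [-9, 1, -6], [-9, 1, -7]] [-162.7   14.7  -43.6]
[[-8, 0, -7], [-8, 1, -7], [-7, 1, -9], [-7, 0, -8], [-6, 1, -9], [-6, 0, -9], [-5, 1, -9], [-5, 0, -10]] [-215.3   19.4 -112.2]
[[-5, 1, -10], [-3, 0, -10], [-4, 0, -11], [-2, 1, -10], [-2, 0, -11], [-2, 0, -11], [-1, 0, -11], [0, 0, -11]] [-234.    21.1 -196.7]
```

>>> {"method": "arm_command", "body": {
  "targets": [
    [[0,0,0],[0,0,3],0.95],
    [[0,0,0],[0,0,1],0.95],
    [[0,0,0],[0,0,0],0.95],
    [[0,0,0],[0,0,0],0.95]
  ],
  "squeeze": 40
}}

```text
t: 18.75
eef_pos: [0.6649, 0.1257, 0.4421]
ee_rot: [-3.14, 0.0, -1.655]
force: [2.1, -0.6, 4.7]
width: 0.0209
```

>>> {"method": "arm_command", "body": {
  "targets": [
    [[0,0,0],[-11,1,2],0.95],
    [[0,0,0],[-11,1,1],0.95],
    [[0,0,0],[-10,1,0],0.95],
    [[0,0,0],[-11,1,0],0.95],
    [[0,0,0],[-11,1,-1],0.95],
    [[0,0,0],[-11,1,-1],0.95],
    [[0,0,0],[-11,1,-2],0.95],
    [[0,0,0],[-10,1,-3],0.95]
  ]
}}

```text
t: 19.55
eef_pos: [0.5775, 0.1339, 0.4373]
ee_rot: [3.141, 0.0, -1.655]
force: [1.0, 1.3, 4.7]
width: 0.0208
```

>>> {"method": "arm_command", "body": {
  "targets": [
    [[0,0,0],[-11,1,-3],0.95],
    [[0,0,0],[-10,1,-3],0.95],
    [[0,0,0],[-10,1,-5],0.95],
    [[0,0,0],[-10,0,-4],0.95],
    [[0,0,0],[-9,1,-6],0.95],
    [[0,0,0],[-9,1,-6],0.95],
    [[0,0,0],[-9,1,-6],0.95],
    [[0,0,0],[-9,1,-7],0.95]
  ]
}}

```text
t: 20.35
eef_pos: [0.5015, 0.141, 0.3967]
ee_rot: [-3.14, 0.001, -1.655]
force: [11.5, 0.9, -11.9]
width: 0.0211
```

```bash
python3 - <<'E'
from h import *
s=get_state(); print(s['t'],s['eef_pos'],s['ee_rot'],s['width'],s['force'],s['moment'])
for n in ('side',):
    p,d=grab_frame(n); cv2.imwrite(f"pics/{n}15.png",p[:,:,::-1])
im=cv2.imread('pics/side15.png'); crop('s',im,220,350,90,240,4,'pics/s15c.png')
E
```

```text
20.35 [0.50150137 0.14100342 0.39665114] [-3.13993151e+00  5.61750759e-04 -1.65472304e+00] 0.02114727014829349 [ 11.50513518   0.89171822 -11.87729283] [ 0.30966978 -4.40340249 -0.15093217]
```

View pics/s15c.png

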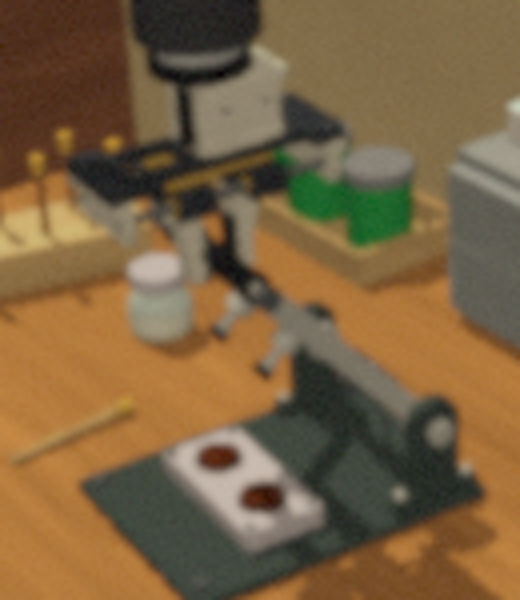

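>>> {"method": "arm_command", "body": {
  "targets": [
    [[0,0,0],[-6,0,-8],0.95],
    [[0,0,0],[-6,1,-8],0.95],
    [[0,0,0],[-5,1,-9],0.95],
    [[0,0,0],[-6,0,-8],0.95]
  ]
}}

```text
t: 20.8
eef_pos: [0.4744, 0.1432, 0.3649]
ee_rot: [3.134, 0.001, -1.655]
force: [-31.6, 15.3, 27.4]
width: 0.0207
```

```bash
python3 - <<'E'
from h import *
s=get_state(); print(s['t'],s['eef_pos'],s['ee_rot'],s['width'],s['force'],s['moment'])
for n in ('side','top'):
    p,d=grab_frame(n); cv2.imwrite(f"pics/{n}16.png",p[:,:,::-1])
s=get_state(); print(s['t'],s['eef_pos'],s['ee_rot'],s['width'],s['force'],s['moment'])
im=cv2.imread('pics/side16.png'); crop('s',im,230,330,110,220,6,'pics/s16c.png')
E
```

```text
20.8 [0.47444921 0.14316469 0.36486746] [ 3.13410602e+00  1.02576799e-03 -1.65527673e+00] 0.020716405224805688 [-31.60625383  15.34636033  27.40469434] [ 5.71764755 11.62258336 -0.0497266 ]
20.9 [0.47395858 0.14326261 0.36409319] [ 3.13329255e+00  1.09846408e-03 -1.65505983e+00] 0.020722669873336062 [-29.68180703  13.7732807   25.10836564] [ 5.03241998 10.90037904 -0.04464279]
```

View pics/s16c.png

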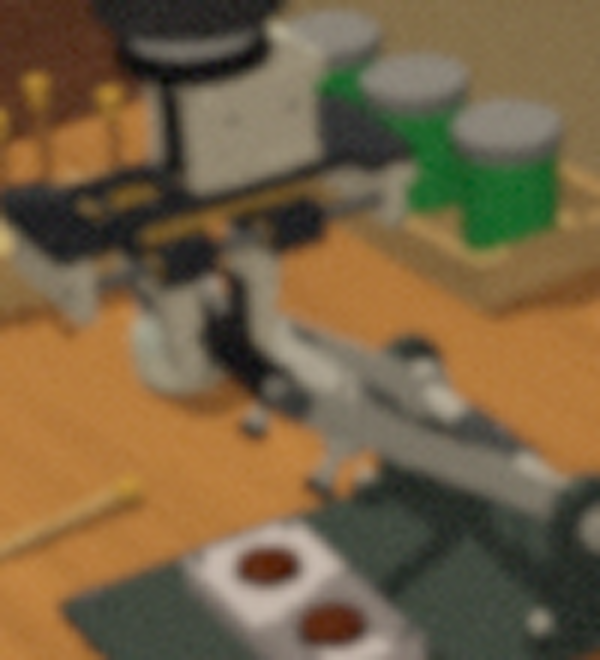

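>>> {"method": "arm_command", "body": {
  "targets": [
    [[0,0,0],[-2,1,1],0.95],
    [[0,0,0],[0,0,0],0.95]
  ]
}}

```text
t: 21.1
eef_pos: [0.4742, 0.1437, 0.3658]
ee_rot: [3.138, -0.0, -1.654]
force: [-14.1, 6.0, 12.5]
width: 0.0209
```

```bash
python3 - <<'E'
from h import *
s=get_state(); print(s['t'],s['eef_pos'],s['ee_rot'],s['width'],s['force'],s['moment'])
E
```

```text
21.1 [0.47416676 0.14366182 0.36584136] [ 3.13808683e+00 -4.88481638e-04 -1.65440777e+00] 0.02092010767183258 [-14.11403685   5.99223436  12.52741048] [ 2.06089606  5.20707459 -0.06396146]
```

>>> {"method": "arm_command", "body": {
  "targets": [
    [[0,0,0],[-7,1,-8],0.95],
    [[0,0,0],[-6,1,-9],0.95],
    [[0,0,0],[-5,0,-9],0.95],
    [[0,0,0],[0,0,0],0.95]
  ]
}}

```text
t: 21.5
eef_pos: [0.4565, 0.1454, 0.3383]
ee_rot: [3.138, -0.001, -1.655]
force: [-8.4, 4.1, 6.8]
width: 0.0208
```

```bash
python3 - <<'E'
from h import *
s=get_state(); print(s['t'],s['eef_pos'],s['ee_rot'],s['width'],s['force'],s['moment'])
E
```

```text
21.5 [0.45647477 0.1454234  0.33828729] [ 3.13827040e+00 -8.52816624e-04 -1.65503100e+00] 0.02084688977101017 [-8.36365854  4.11229332  6.76242163] [ 1.41192566  2.7407053  -0.1108824 ]
```

>>> {"method": "arm_command", "body": {
  "targets": [
    [[0,0,0],[-5,1,-10],0.95],
    [[0,0,0],[-5,0,-10],0.95],
    [[0,0,0],[-4,0,-10],0.95],
    [[0,0,0],[-4,1,-10],0.95],
    [[0,0,0],[0,0,0],0.95]
  ]
}}

```text
t: 22.0
eef_pos: [0.4401, 0.1473, 0.2984]
ee_rot: [3.141, -0.002, -1.654]
force: [1.6, -3.0, 1.7]
width: 0.0207
```

```bash
python3 - <<'E'
from h import *
s=get_state(); print(s['t'],s['eef_pos'],s['ee_rot'],s['width'],s['force'],s['moment'])
p,d=grab_frame('side'); cv2.imwrite(f"pics/side17.png",p[:,:,::-1])
im=cv2.imread('pics/side17.png'); crop('s',im,230,330,120,230,6,'pics/s17c.png')
E
```

```text
22.0 [0.44010077 0.14727241 0.29836155] [ 3.14110802e+00 -1.82318584e-03 -1.65437135e+00] 0.02065563696337364 [ 1.5755751  -2.9766849   1.69750282] [-0.92256966 -0.62194757 -0.10607374]
```

View pics/s17c.png

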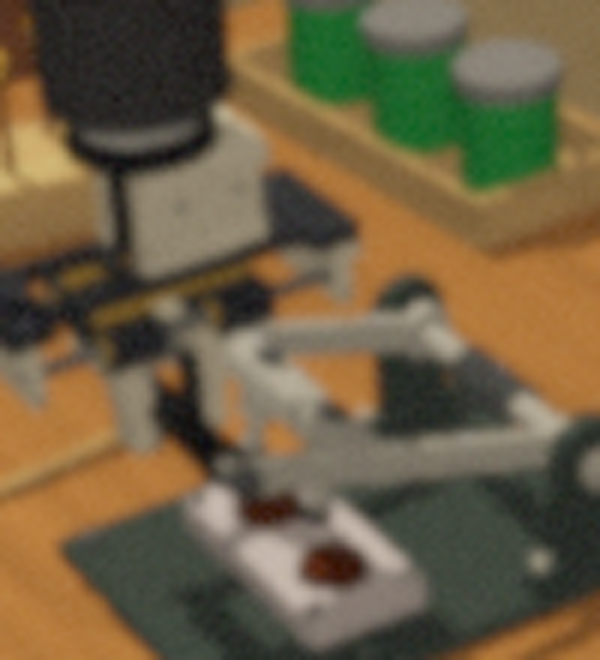

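>>> {"method": "arm_command", "body": {
  "targets": [
    [[0,0,0],[-2,0,-11],0.95],
    [[0,0,0],[-2,0,-11],0.95],
    [[0,0,0],[-2,0,-10],0.95],
    [[0,0,0],[0,0,-6],0.95],
    [[0,0,0],[0,0,0],0.95],
    [[0,0,0],[0,0,0],0.95]
  ]
}}

```text
t: 22.65
eef_pos: [0.4339, 0.1476, 0.2608]
ee_rot: [3.139, -0.001, -1.655]
force: [-6.0, 2.0, 2.6]
width: 0.021
```

```bash
python3 - <<'E'
from h import *
s=get_state(); print(s['t'],s['eef_pos'],s['ee_rot'],s['width'],s['force'],s['moment'])
E
```

```text
22.65 [0.43386287 0.14762322 0.26083011] [ 3.13946885e+00 -1.02232091e-03 -1.65528407e+00] 0.020993367567475617 [-5.96511655  2.04019045  2.64716865] [ 0.68043139  2.27393869 -0.07778924]
```

>>> {"method": "arm_command", "body": {
  "targets": [
    [[0,0,0],[-1,0,-5],0.95],
    [[0,0,0],[0,0,0],0.95],
    [[0,0,0],[0,0,0],0.95]
  ]
}}

```text
t: 22.95
eef_pos: [0.4333, 0.1477, 0.2565]
ee_rot: [3.141, -0.001, -1.655]
force: [-4.4, -0.5, 5.7]
width: 0.0208
```

>>> {"method": "arm_command", "body": {
  "targets": [
    [[0,0,0],[0,0,-5],0.95],
    [[0,0,0],[0,0,0],0.95],
    [[0,0,0],[0,0,0],0.95]
  ]
}}

```text
t: 23.25
eef_pos: [0.4332, 0.1476, 0.2515]
ee_rot: [3.14, -0.001, -1.655]
force: [-6.4, 0.7, 7.7]
width: 0.0214
```

```bash
python3 - <<'E'
from h import *
for i in range(4):
    p,d=grab_frame('side')
    s=get_state(); print(s['t'],s['eef_pos'],s['ee_rot'],s['width'],s['force'])
cv2.imwrite(f"pics/side18.png",p[:,:,::-1])
im=cv2.imread('pics/side18.png'); crop('s',im,230,330,120,230,6,'pics/s18c.png')
E
```

```text
23.3 [0.43315081 0.14763868 0.25153518] [ 3.14051155e+00 -5.89462680e-04 -1.65500641e+00] 0.02097314518036517 [-7.14961167  0.65963583  7.3229204 ]
23.35 [0.43316944 0.14762857 0.25156518] [ 3.14055659e+00 -5.89065607e-04 -1.65498881e+00] 0.021056944877938424 [-5.23060104  0.26830868  7.93899727]
23.4 [0.43314695 0.14765832 0.25156685] [ 3.14054818e+00 -5.38335869e-04 -1.65497600e+00] 0.021125064796945 [-6.65060709  0.62475785  7.81692218]
23.45 [0.43315648 0.14762504 0.25157196] [ 3.14056863e+00 -5.80755057e-04 -1.65496275e+00] 0.02081045920312449 [-5.95778572  0.00966285  6.97150482]
```

View pics/s18c.png

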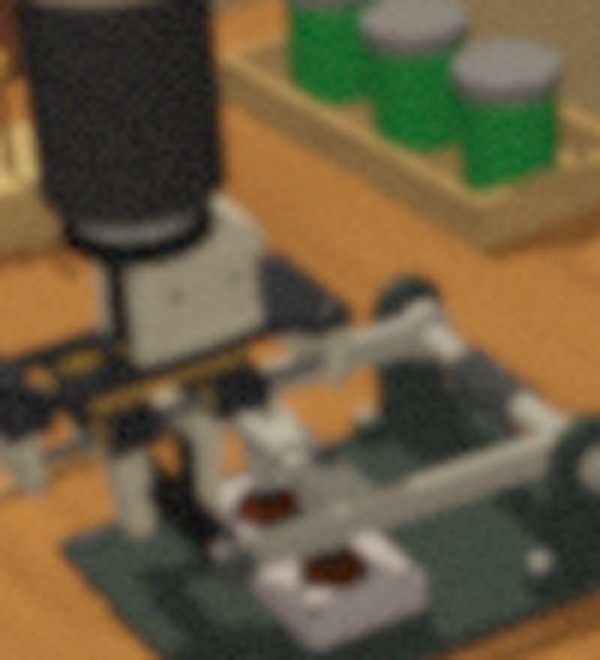

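>>> {"method": "arm_command", "body": {
  "targets": [
    [[0,0,0],[0,0,-4],0.95],
    [[0,0,0],[0,0,-3],0.95],
    [[0,0,0],[0,0,0],0.95],
    [[0,0,0],[0,0,0],0.95],
    [[0,0,0],[0,0,0],0.95],
    [[0,0,0],[0,0,0],0.95],
    [[0,0,0],[0,0,0],0.95],
    [[0,0,0],[0,0,0],0.95]
  ]
}}

```text
t: 24.25
eef_pos: [0.4331, 0.1476, 0.2448]
ee_rot: [3.14, -0.001, -1.655]
force: [-8.3, 0.5, 11.2]
width: 0.0208
```

```bash
python3 - <<'E'
from h import *
for i in range(3):
    p,d=grab_frame('side')
    s=get_state(); print(s['t'],s['eef_pos'],s['ee_rot'],s['width'],s['force'])
cv2.imwrite(f"pics/side19.png",p[:,:,::-1])
p,d=grab_frame('top'); cv2.imwrite(f"pics/top19.png",p[:,:,::-1])
im=cv2.imread('pics/side19.png'); crop('s',im,230,350,120,235,6,'pics/s19c.png')
# predicted level/other bar ends: right bar y=-73, grip end & pin
c=np.array([.507,.141]);ex=np.array([np.cos(.09),-np.sin(.09)]);ey=np.array([np.sin(.09),np.cos(.09)])
for al in (-.05,0,.05):
    xy=c+ex*(.125-.2*np.cos(al))-ey*.077; print(al,proj('side',[*xy,.08+.2*np.sin(al)]))
xy=c+ex*.125-ey*.09; print('pin',proj('side',[*xy,.08]))
E
```

```text
24.3 [0.43304088 0.14763443 0.24473532] [ 3.14045368e+00 -5.50155131e-04 -1.65493199e+00] 0.02085307729669848 [-9.02978094  0.93845779 10.6987852 ]
24.35 [0.43305839 0.14764881 0.2447766 ] [ 3.14049539e+00 -5.04063439e-04 -1.65493509e+00] 0.021019181630077814 [-7.31348136 -0.13443402 11.19838305]
24.4 [0.43307424 0.14763347 0.24475251] [ 3.14047312e+00 -5.92090338e-04 -1.65494102e+00] 0.021180633854787745 [-9.08738363  0.68389532  9.91948482]
-0.05 [270.10886627 218.21265079]
0 [269.7629655  215.50532924]
0.05 [269.56285364 212.72019215]
pin [327.73867794 195.92759198]
```

View pics/s19c.png

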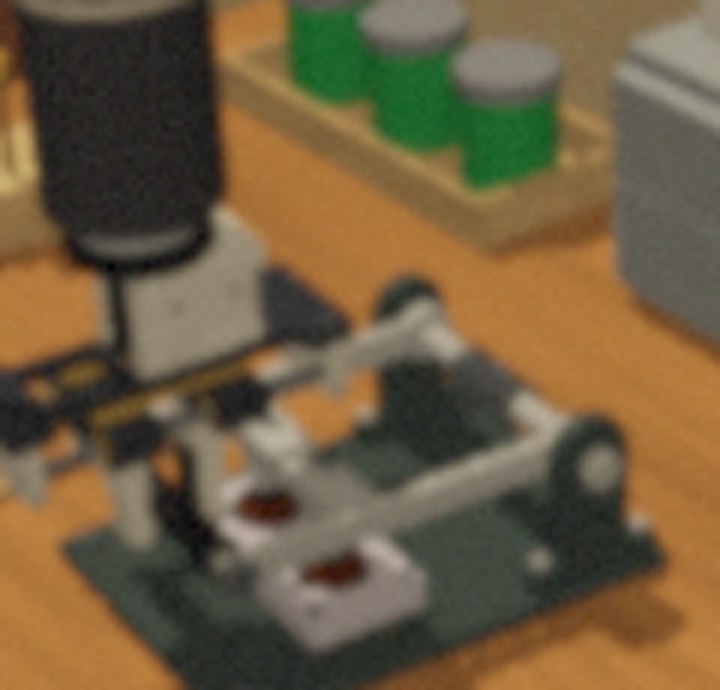

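```bash
python3 - <<'E'
from station import *
print(job_done()); s=get_state(); print(s['t'],s['eef_pos'],s['force'])
E
```

```text
the job is handed in; nothing more can be done
None
the job is handed in; nothing more can be done
```

Both round stones went into the press pockets one at a time. I then pinched the grip, swung it down its arc to level, and handed in at about 24.4 s with the hand still holding it.

**Last checks:**
- **Stones:** after both were placed, the side and top views showed them flat and centred in their pockets, dome up.
- **Arm angle:** the TCP was steady at z = 0.2448 m, exactly the height I had worked out for level. The upward force on the tool was 10–11 N, against about 11 N expected at level. It rose from 2.6 N before the feet touched.
- **Side view of the press:** it agreed with level only to about 2 px, roughly 0.04 rad, so it is the weaker check.
- **Bystanders:** I did not check them by measurement after the moves, but no move went near them.

**What disagreed or went wrong:**
- **Cameras:** the two views differed by about 6 mm in x and 4 mm in y. I used their mean, which matched the fingertips seen from the side.
- **Arc:** during the swing I corrected it too far, and about 44 N built up at the grip. I relieved this straight away.
- **Left at the end:** a sideways pull of about 8 N was still on the tool.

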